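# Feed the sample carrier along the reader's fence with the push stick

### The arm

A 6-joint arm with a two-finger parallel gripper is mounted at the origin on a cart in front of the work surface, level with it; the furniture and walls round the work are solid. World frame = base frame: x ahead of the robot, y to its left, z up, the work surface at z = 0. Lengths are in mm, angles in rad, forces in N, time in s.
With the tool pointing down it reaches from about 350 to 875 mm from the base axis. Payload 4.2 kg.
Tool frame: the origin (TCP) lies at the very end of the fingers, on their centre line; the grasp point (between the pads) lies 19 mm behind it; z points along the fingers, y is the line along which they close (so a half turn about z gives the same grasp; the last joint's range is limited). The gripper opens to 85 mm and grips with 20 to 120 N. Pads are 22 mm wide; open, the fingers measure 114 mm over their backs; the gripper's body (76 mm by 85 mm) begins 54 mm behind the grasp point. The pads swing forward as they close: fully open they stand 13 mm farther back than shut.
Start: joints at [-0.927, 0.385, 0.008, 0, -1.194, -0.259], TCP at [234.622, -579.268, 195.312] pointing down, gripper open.
Joint ranges: [-3.14, 3.14], [-1.21, 2.06], [-1.07, 1.41], [-3.16, 2.05], [-2.99, -0.16], [-3.1, 3.1]. Speed limits (rad/s): [2.79, 2.79, 3.14, 3.14, 3.14, 3.14].

### API

Orientations are given as a unit quaternion [x, y, z, w].
In Python, from bench import read_state, get_image, camera_model, job_done gives the robot as it stands.
- The arm moves only by the shell command python3 -m handwheel 'ROWS'. ROWS is JSON, a list of rows, each a list of 7 numbers: the shift along the tool's x, y, z in m, then the turn, a rotation vector about the tool's x, y, z in rad, then the gripper's target within -1 to 1 (fully open at 1, half-way at 0, shut at -1). In form: [[dx, dy, dz, wx, wy, wz, jaw], ...]. A call has 1 to 10 rows; each row is the pose to reach, as a shift and turn from the pose commanded when the call began, along the tool's axes at that moment; what a row does not reach only later rows make up. A row lasts 1/8 s, in which the tool goes at most 62.5 mm and 10.7 degrees, less where a joint would pass 70% of its speed; a pose out of reach is approached as far as the arm can. A call with a gripper value outside its range is refused whole. The fingers move at their own pace and stop on an object; the grip force is fixed at half the most. Time passes only in rows, so rows that repeat a pose let the fingers close. It gives the time, the measured TCP pose, the force, the opening and the grip force at its end, in the units of the state.
- read_state(): the state, without advancing time (a new reading comes with each control period).
- get_image(name): name is "scene" or "top"; returns (picture, depth): 384x512x3 uint8, blue, green, red; 384x512 float32, mm along the optical axis (not along the pixel's ray), 0 where there is no reading.
- camera_model(name): a dict with "K" (3x3 intrinsics, pixels), "rvec" (rotation vector, rad) and "tvec" (3), from world to camera coordinates, as OpenCV has them. Camera axes: x right, y down, z forward; pixel columns grow to the right and rows downward; lengths in mm; the calibration is good to about 2 mm. A picture is of the moment at which its call begins. camera_model takes no time and is no camera call.
- job_done(): hands the job in; it is judged then, once.
The state is a dict: "clock": time; "joints": joint angles; "joint_vel": joint speeds; "joint_efforts": joint torques, N m; "position": TCP position; "ee_rot": TCP orientation; "contact_force": force on the tool from outside, world axes, zero at the start; "wrist_torque": the same for the moment, N m; "gripper_width": finger opening in mm; "grasp_force": force on a finger pad.
Only numpy, scipy, OpenCV 4.12 (cv2) and the standard library are available. Lean on these libraries where they do the work, as an engineer would, in place of code of your own. Each camera call takes 0.05 s, during which the arm holds its last target. There are 200 camera calls.

### The job

Take the orange push stick from its stand and, touching the blue sample carrier only with the stick, push it against the fence of the reader bed and feed it along the fence until it is fully home at the black end stop, its red plunger pushed in flush. From the moment the carrier's nose crosses the yellow line, keep it pressed to the fence so that the brass contact strip stays pushed in; work gently (never more than 25 N between stick and carrier) and do not lift or tip the carrier. Then stand the stick upright back in its stand, let go, and leave the carrier home and the other things undisturbed.

Things in the scene. Friction and masses are not known exactly. Their poses are not given: they have to be found in the camera images.
- bed: Fixed steel plate 155 x 400 x 8 mm; origin at worktop height, 190 mm from its -y end, 75 mm from its -x edge. Own +y is the feed direction; yellow line at y = +17 mm. Clamped on by hand, so known only roughly: grey fence on the +x side (top z 38 mm; guiding face at x = 50 mm give or take 5, up to 0.03 rad askew) and black end stop (top z 26 mm; face at y = 178 mm give or take 12, x -28 to +8 mm).
- plunger (a joint): Red spring plunger, 10 mm across, in the end stop's face, 17 mm over the worktop. 0 = out (5 mm proud of the face), 0.005 m = pushed flush, when the carrier meets the stop itself. Spring 0.2 N at 0, 0.6 N when flush. The carrier is home when it reads over 0.004 m; the end stop is rigid.
- strip (a joint): Sprung brass contact strip in the fence, from the bed's own y = -22 mm to beyond the home place, with a ramp over its first 25 mm. 0 = out (4 mm proud of the fence face), 0.004 m = pushed flush. Spring 0.3 N at 0, 0.9 N when flush. Past the yellow line it counts as pushed in from 0.002 m, finally from 0.003 m. The white reader head, 61 mm high, is behind the fence.
- carrier: Loose blue carrier 76 (x) x 124 (y) x 20 mm, about 0.56 kg, a green microtube rack fixed in it (top 42 mm over its underside); origin at the centre of its underside, axes as the bed's when at the fence. On its outer (-x) wall a yellow push lug stands out 19 mm, 10 mm long, centred 18 mm behind the middle. Starts on the bed (plate top z = 8 mm) near the -y end, off the fence and askew.
- lug_corner (a point): Inner corner of the carrier's outer wall (own x = -38 mm) and the lug's rear face (own y = -23 mm), 10 mm over the underside. A stick tip laid in it can press the carrier to the fence (+x) and feed it (+y) at once; the stick's axis is then 7 mm out and 7 mm behind. Sliding friction on the bed is some 1.2 to 3 N.
- stick_grip (a point): Centre of the push stick's orange handle, half-way up where it is to be gripped: 80 mm above the tip. Handle 30 mm (own x) x 20 mm (own y, grip across this) and 50 mm high (55 to 105 mm above the tip). Own z points up along the stick. Stick 60 g, 105 mm long.
- stick_tip (a point): Centre of the lower end of the push stick, on its axis. The black round shaft has a diameter of 14 mm, its lowest 4 mm tapered, and is 55 mm long below the handle.
- stand_floor (a point): Centre of the bottom of the hole of the grey stick stand, 5 mm above the worktop. Stand 70 x 70 x 43 mm, fixed; upright round hole of 18 mm diameter and 38 mm depth, with a 4 mm chamfer at its mouth. Stood away, the stick's tip rests on this bottom.
- stick: The push stick, origin at the centre of its lower end, same axes as its points.
- pen_g: Bystander: green-and-white marker pen, 135 mm long, lying near the right side.
- petri: Bystander: petri dish, 89 mm across, 15 mm high.
- scissors: Bystander: blue-handled scissors, 199 mm long, lying flat.
- bottle_w: Bystander: small white-capped bottle, 34 mm across, 79 mm high.
- tape_b: Bystander: blue roll of tape, 113 mm across, 24 mm high.
- freezer: Bystander: teal sample box, 104 x 105 x 52 mm.

How it is judged:
By the outcome, as a careful person would: the job done as asked, in the order asked, and still so for the second after the job is handed in, with the robot touching nothing.
It also fails if it takes over 72 s, if anything falls off the work surface, if the arm or the gripper's body presses on something with over 40 N, if the wrist force passes 120 N, or if a joint passes its speed limit or range.

## Working session

There is one attempt and no reset: what is moved stays moved. The work goes in short steps, Python scripts to look and compute and a shell command to move; the robot and the scene stay as the last step left them, time stands still between calls to the robot, and variables do not carry over. Pictures are saved under pics/ and viewed, at most 10 in all, crops included, and the job is handed in when it is done.

```bash
mkdir -p pics; ls; python3 - <<'E'
from bench import *
import cv2,numpy as np
for n in("scene","top"):
    im,d=get_image(n); cv2.imwrite(f"pics/{n}0.png",im); np.save(f"pics/{n}0.npy",d)
    m=camera_model(n); R=cv2.Rodrigues(np.array(m["rvec"],float))[0]
    print(n,np.round(m["K"],1).tolist(),np.round(-R.T@np.array(m["tvec"]).ravel()),np.round(R,2).tolist())
print(read_state())
E
```

```text
pics
scene [[361.9, 0.0, 249.8], [0.0, 361.9, 185.8], [0.0, 0.0, 1.0]] [108. 611. 985.] [[-0.84, -0.54, -0.0], [-0.4, 0.63, -0.66], [0.36, -0.56, -0.75]]
top [[454.6, 0.0, 258.2], [0.0, 454.6, 187.7], [0.0, 0.0, 1.0]] [ 462. -101. 1716.] [[-0.02, -1.0, 0.0], [-1.0, 0.02, -0.05], [0.05, -0.0, -1.0]]
{'clock': 0.1, 'joints': array([-9.27403563e-01,  3.85503286e-01,  6.77473158e-03, -3.96749285e-04,
       -1.19397333e+00, -2.58611650e-01]), 'joint_vel': array([ 2.45896185e-04, -1.21688979e-03,  2.59849667e-03,  1.27498763e-03,
        1.17176812e-05,  1.64664630e-03]), 'joint_efforts': array([-6.80437770e-04, -3.93319881e+01,  1.88928545e+01,  4.19791147e+00,
       -2.58956279e-03, -1.06581879e-06]), 'position': array([ 234.39590507, -578.76501465,  194.32722683]), 'ee_rot': array([-1.91133978e-01,  9.81563478e-01,  9.37876836e-04, -2.49334303e-04]), 'contact_force': array([ 0.70438339,  0.83919153, -0.4547499 ]), 'wrist_torque': array([ 0.01019736, -0.03320895, -0.0222013 ]), 'grasp_force': 0.0, 'gripper_width': 85.44979953037623}
```

View pics/scene0.png

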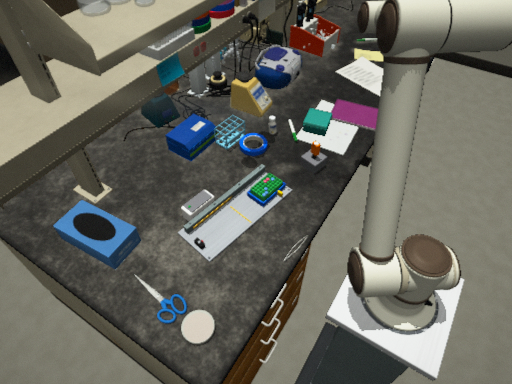

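View pics/top0.png

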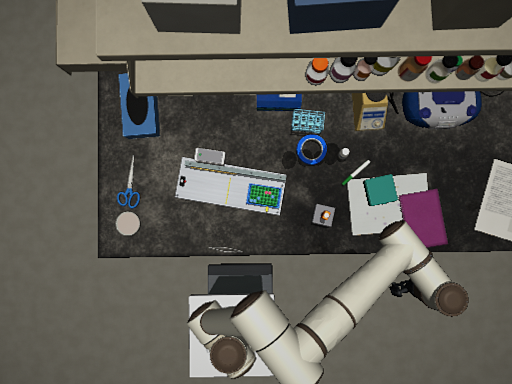

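The scene view shows the stick in its stand at (315,150), the carrier at (266,188), the end stop at (200,243) and the fence running between them. In the top view the stand is at (325,215), the carrier at (265,195) and the stop at (182,182), so feed is to image left, about world +y.

```bash
cat > h.py <<'E'
from bench import *
import cv2,numpy as np
def cam(n):
    m=camera_model(n); R=cv2.Rodrigues(np.array(m["rvec"],float))[0]
    return np.array(m["K"]),R,np.array(m["tvec"],float).ravel()
def ray(n,u,v,z):
    "pixel -> world point on plane z"
    K,R,t=cam(n); c=-R.T@t; d=R.T@np.linalg.inv(K)@np.array([u,v,1.]); return c+d*(z-c[2])/d[2]
def cloud(n,d):
    K,R,t=cam(n); v,u=np.mgrid[:384,:512]; p=np.stack([(u-K[0,2])/K[0,0],(v-K[1,2])/K[1,1],np.ones(u.shape)],-1)*d[...,None]
    return (p-t)@R
def proj(n,P):
    K,R,t=cam(n); q=K@(R@np.array(P,float)+t); return q[:2]/q[2]
E
python3 - <<'E'
from h import *
s=cv2.imread("pics/scene0.png");t=cv2.imread("pics/top0.png")
a=cv2.resize(s[135:265,165:345],None,fx=4.4,fy=4.4,interpolation=cv2.INTER_CUBIC)
b=cv2.resize(t[140:240,165:345],None,fx=4.4,fy=4.4,interpolation=cv2.INTER_CUBIC)
cv2.imwrite("pics/sc.png",a);cv2.imwrite("pics/tc.png",b)
for n,im in(("scene",s),("top",t)):
    hsv=cv2.cvtColor(im,cv2.COLOR_BGR2HSV); P=cloud(n,np.load(f"pics/{n}0.npy"))
    for c,lo,hi,box in(("orange",(5,150,100),(18,255,255),(300,130,345,230)),("green",(45,120,60),(80,255,255),(240,165,295,215)),("blue",(100,120,40),(130,255,255),(240,165,295,215)),("yellow",(22,100,120),(35,255,255),(210,165,300,225))):
        m=cv2.inRange(hsv,lo,hi); k=np.zeros_like(m);k[box[1]:box[3],box[0]:box[2]]=m[box[1]:box[3],box[0]:box[2]]
        v,u=np.nonzero(k); 
        if len(u): print(n,c,len(u),"uv",u.mean().round(1),v.mean().round(1),"rect",[np.round(x,1) for x in cv2.minAreaRect(np.c_[u,v].astype(np.float32))],"P",np.median(P[v,u],0).round(1),"z",np.percentile(P[v,u,2],[5,95]).round())
    m=(P[...,2]>30)&(P[...,2]<52)
E
```

```text
scene orange 73 uv 315.2 148.9 rect [array([315.1, 148.2]), array([ 7.7, 11.5]), np.float64(9.5)] P [ 437.9 -335.5   89.8] z [ 69. 112.]
scene green 406 uv 266.0 186.5 rect [array([266.2, 186.1]), array([17.7, 30.8]), np.float64(49.8)] P [ 516.8 -117.8   45.5] z [32. 49.]
scene blue 210 uv 265.0 195.0 rect [array([266.4, 188.9]), array([21.2, 35.7]), np.float64(48.8)] P [498.5 -78.7  26.5] z [13. 53.]
scene yellow 58 uv 246.2 205.8 rect [array([247.4, 208.2]), array([26.2, 73.4]), np.float64(80.9)] P [536.9   6.2  18.8] z [ 9. 31.]
top orange 22 uv 325.5 215.4 rect [array([325.8, 214.9]), array([5.8, 8. ]), np.float64(26.6)] P [ 440.9 -342.7  110.5] z [ 98. 117.]
top green 396 uv 263.9 195.1 rect [array([263.7, 195.3]), array([27.6, 16.9]), np.float64(8.7)] P [ 520.8 -125.8   45.6] z [39. 54.]
top blue 180 uv 262.8 196.0 rect [array([263.6, 195.4]), array([33. , 20.4]), np.float64(8.1)] P [ 513.4 -114.1   28. ] z [13. 52.]
top yellow 39 uv 238.6 194.1 rect [array([235.3, 196. ]), array([68.6, 22.3]), np.float64(37.3)] P [524.1   1.4  11.5] z [ 5. 31.]
```

View pics/sc.png

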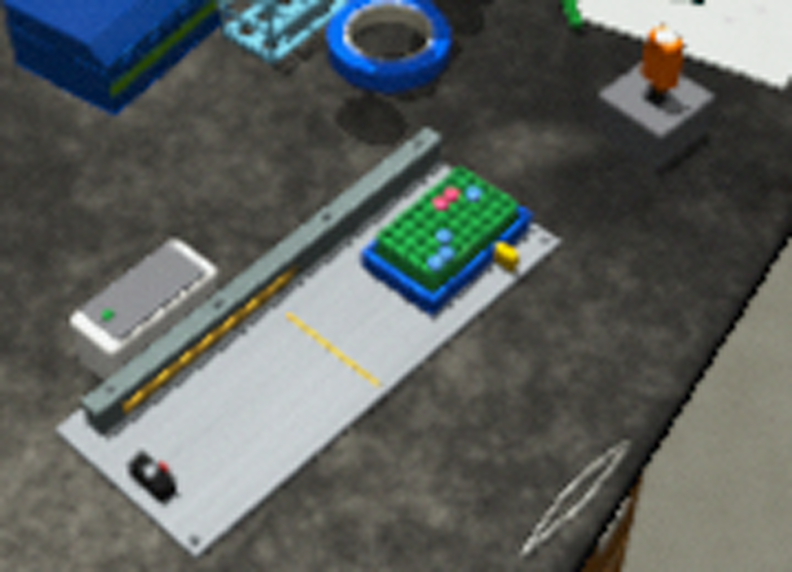

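View pics/tc.png

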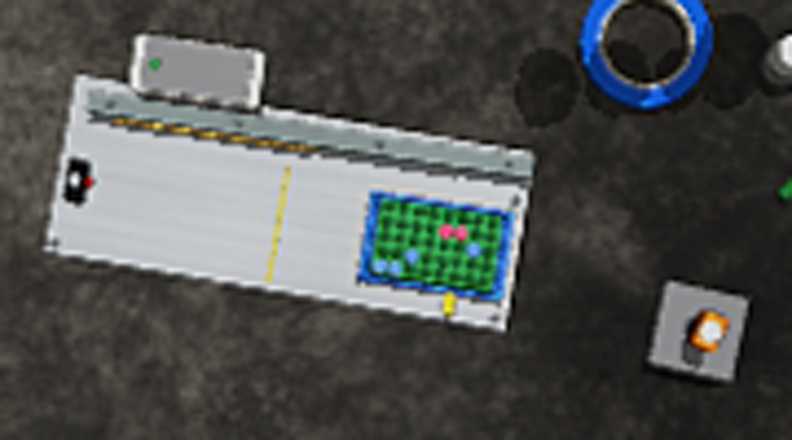

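The zoomed crops show the bed corners, the fence top and bottom edges, the stop with its red plunger tip, and the yellow line. The lug is at (506,256) in the scene crop and (449,305) in the top crop. The stand top is a clear square. Next I'll turn these into positions and zoom on the handle.

```bash
python3 - <<'E'
from h import *
def S(x,y,z): return ray("scene",(x+.5)/4.4+164.5,(y+.5)/4.4+134.5,z)[:2].round(1)
def T(x,y,z): return ray("top",(x+.5)/4.4+164.5,(y+.5)/4.4+139.5,z)[:2].round(1)
print("bed top TL,BL,BR",T(78,75,8),T(45,250,8),T(506,330,8)); print("bed scene TL,BL,BR",S(60,430,8),S(195,553,8),S(560,240,8))
print("yline T",T(289,168,8),T(267,282,8),"S",S(288,315,8),S(380,383,8))
print("fence top inner edge T",T(90,112,38),T(530,182,38),"S",S(100,412,38),S(437,140,38))
print("fence inner bottom S",S(108,430,8),S(436,165,8))
print("stop T",T(89,163,26),T(86,202,26),"plung T",T(92,183,17),"S",S(166,466,17))
print("stand T",[T(*p,43) for p in((665,282),(748,298),(733,382),(648,365))],"S",[S(*p,43) for p in((648,62),(713,97),(660,135),(600,95))])
print("carrier T z28",[T(*p,28) for p in((371,190),(514,212),(500,300),(358,283))],"S z28",[S(*p,28) for p in((362,250),(433,307),(530,212))])
print("lug T",T(449,305,25),"S",S(506,250,25))
s=cv2.imread("pics/scene0.png")[132:172,295:335];t=cv2.imread("pics/top0.png")[195:235,305:345]
cv2.imwrite("pics/hd.png",np.hstack([cv2.resize(x,(400,400),interpolation=cv2.INTER_CUBIC) for x in(s,t)]))
E
```

```text
bed top TL,BL,BR [671.5 176.1] [521.8 205.3] [ 447.4 -187.1]
bed scene TL,BL,BR [668.7 178.3] [522.7 206.1] [ 447.9 -185.3]
yline T [588.8  -3.9] [491.5  16.1] S [589.4  -1.5] [493.4  14.5]
fence top inner edge T [636.4 161.4] [ 571.6 -208.1] S [637.4 163.9] [ 577. -203.]
fence inner bottom S [638.9 159. ] [ 577.  -202.8]
stop T [594.3 164.4] [561.2 167.2] plung T [577.9 163.4] S [579.2 164.8]
stand T [array([ 485.7, -319.2]), array([ 471.2, -388.3]), array([ 401.4, -374.1]), array([ 416.7, -303.4])] S [array([ 470. , -379.5]), array([ 403.7, -369.9]), array([ 421.4, -304.2]), array([ 485.8, -320. ])]
carrier T z28 [array([567.6, -74.1]), array([ 547.1, -194.7]), array([ 472.9, -181.5]), array([489.1, -62. ])] S z28 [array([568. , -74.7]), array([490.3, -55.9]), array([ 475.8, -182.4])]
lug T [ 469.4 -138.5] S [ 473.1 -138.9]
```

View pics/hd.png

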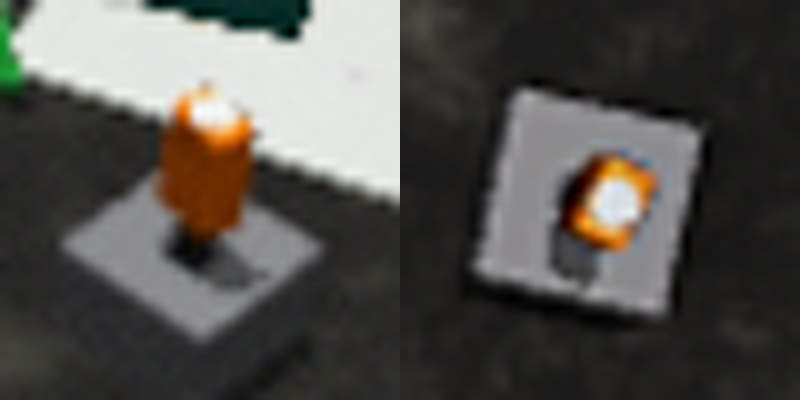

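Both views agree to within about 2 mm, and the sizes come out right (bed 399 mm, stand 70 mm). In the handle picture the long side runs at roughly -0.3 rad in world yaw.

```bash
cat >> h.py <<'E'
import json,os
from scipy.spatial.transform import Rotation as Ro
F0=np.array([576.5,-203.]); a=-0.166; N=np.array([np.cos(a),np.sin(a)]); F=np.array([-np.sin(a),np.cos(a)])
def load():
    if os.path.exists("cmd.json"): c=json.load(open("cmd.json")); return np.array(c[0]),Ro.from_quat(c[1])
    return np.array([234.622,-579.268,195.312]),Ro.from_quat(np.array([-.191134,.981563,0,0])/np.linalg.norm([-.191134,.981563]))
def track(r):
    "book-keeping: commanded pose after a call ending in row r"
    p,q=load(); p=p+q.apply(np.array(r[:3])*1000); q=q*Ro.from_rotvec(r[3:6]); json.dump([p.tolist(),q.as_quat().tolist()],open("cmd.json","w"))
def row(P,ydir):
    "row to TCP P (mm), tool down, tool y at angle ydir"
    p,q=load(); y=np.array([np.cos(ydir),np.sin(ydir),0]); z=np.array([0,0,-1.]); x=np.cross(y,z)
    d=q.inv().apply(np.array(P)-p)/1000; w=(q.inv()*Ro.from_matrix(np.c_[x,y,z])).as_rotvec()
    return np.round(np.r_[d,w],4).tolist()
def st():
    s=read_state(); p=s["position"]; c=load()[0]
    print("t",s["clock"],"pos",p.round(1),"cmd",c.round(1),"f",s["contact_force"].round(1),"w",round(s["gripper_width"],1),"g",s["grasp_force"], "fence d,s",((p[:2]-F0)@N).round(1),((p[:2]-F0)@F).round(1))
E
python3 - <<'E'
from h import *
print(ray("top",325.75,214.6,110),ray("scene",316,142.6,110))
print(row([444,-345,180],1.27))
E
```

```text
[ 445.75130981 -344.88550316  110.        ] [ 446.27497451 -346.46324606  110.        ]
[-0.282, 0.1386, 0.0153, 0.0, 0.0, 0.6854]
```

```bash
python3 -m handwheel '[[-0.283,0.1385,0.015,0,0,0.685,1],[-0.283,0.1385,0.015,0,0,0.685,1],[-0.283,0.1385,0.015,0,0,0.685,1],[-0.283,0.1385,0.015,0,0,0.685,1],[-0.283,0.1385,0.015,0,0,0.685,1],[-0.283,0.1385,0.015,0,0,0.685,1],[-0.283,0.1385,0.015,0,0,0.685,1],[-0.283,0.1385,0.015,0,0,0.685,1]]'; python3 - <<'E'
from h import *
track([-0.283,0.1385,0.015,0,0,0.685]); st(); print(read_state()["ee_rot"],load()[1].as_quat())
print(row([445.5,-345.5,66],1.27))
E
```

```text
clock: 1.1
position: [444.2, -345.3, 180.2]
ee_rot: [0.15, 0.989, 0.0, -0.0]
contact_force: [0.6, -0.7, 0.7]
gripper_width: 85.6
grasp_force: 0.0
t 1.1 pos [ 444.2 -345.3  180.2] cmd [ 445.  -344.7  180.3] f [ 0.6 -0.7  0.7] w 85.6 g 0.0 fence d,s -107.0 -162.2
[ 1.50101797e-01  9.88670499e-01  2.01587850e-05 -3.06299227e-04] [0.14961858 0.98874379 0.         0.        ]
[-0.0007, -0.0006, 0.1143, 0.0, 0.0, 0.0004]
```

```bash
python3 -m handwheel '[[-0.001,0,0.05,0,0,0,1],[-0.001,0,0.08,0,0,0,1],[-0.001,0,0.1,0,0,0,1],[-0.001,0,0.114,0,0,0,1],[-0.001,0,0.114,0,0,0,1],[-0.001,0,0.114,0,0,0,-1],[-0.001,0,0.114,0,0,0,-1],[-0.001,0,0.114,0,0,0,-1],[-0.001,0,0.114,0,0,0,-1],[-0.001,0,0.114,0,0,0,-1]]'; python3 - <<'E'
from h import *
track([-0.001,0,.114,0,0,0]); st()
im,d=get_image("scene"); cv2.imwrite("pics/g1.png",cv2.resize(im[90:210,230:400],None,fx=4,fy=4,interpolation=cv2.INTER_CUBIC))
E
```

```text
clock: 2.35
position: [446.5, -345.2, 67.0]
ee_rot: [0.149, 0.989, -0.0, 0.001]
contact_force: [0.7, 0.5, 3.3]
gripper_width: 17.7
grasp_force: 59.5
t 2.35 pos [ 446.5 -345.2   67. ] cmd [ 445.9 -345.    66.3] f [0.7 0.5 3.3] w 17.7 g 59.51819121837616 fence d,s -104.7 -161.8
```

View pics/g1.png

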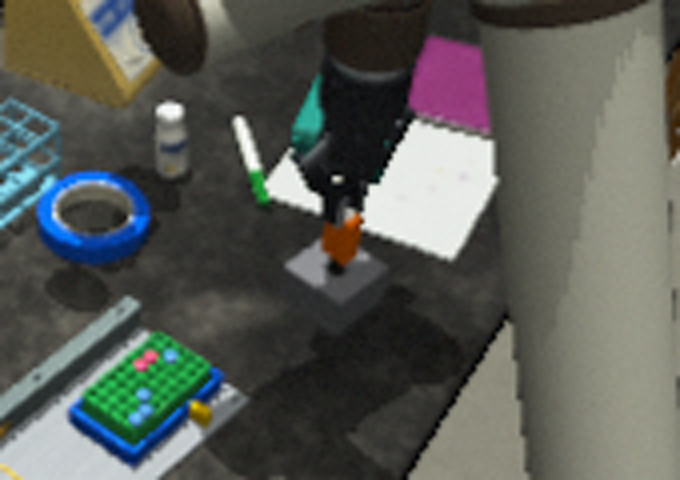

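The jaws hold the handle squarely, with an opening of 17.7 mm and 59.5 N of grip, and the stick is still upright in the stand. I'll lift it and go to a point beside the lug.

```bash
python3 -m handwheel '[[0,0,-0.02,0,0,0,-1],[0,0,-0.045,0,0,0,-1],[0,0,-0.07,0,0,0,-1],[0,0,-0.075,0,0,0,-1],[0,0,-0.075,0,0,0,-1]]'; python3 - <<'E'
from h import *
track([0,0,-.075,0,0,0]); st(); print(row([457,-159,140],1.405))
E
```

```text
clock: 3.02
position: [445.4, -344.6, 140.6]
ee_rot: [0.15, 0.989, 0.0, -0.0]
contact_force: [-1.0, 0.4, -0.1]
gripper_width: 18.1
grasp_force: 59.1
t 3.025 pos [ 445.4 -344.6  140.6] cmd [ 445.9 -345.   141.3] f [-1.   0.4 -0.1] w 18.1 g 59.12157475948334 fence d,s -105.9 -161.3
[0.0445, 0.1809, 0.0013, 0.0, 0.0, -0.1346]
```

```bash
python3 -m handwheel '[[0.0445,0.181,0,0,0,-0.135,-1],[0.0445,0.181,0,0,0,-0.135,-1],[0.0445,0.181,0,0,0,-0.135,-1],[0.0445,0.181,0,0,0,-0.135,-1],[0.0445,0.181,0.03,0,0,-0.135,-1],[0.0445,0.181,0.05,0,0,-0.135,-1],[0.0445,0.181,0.06,0,0,-0.135,-1],[0.0445,0.181,0.067,0,0,-0.135,-1],[0.0445,0.181,0.067,0,0,-0.135,-1]]'; python3 - <<'E'
from h import *
track([0.0445,0.181,0.067,0,0,-0.135]); st()
for n in("top","scene"):
    im,d=get_image(n); x,y=(215,150) if n=="top" else(225,140); c=im[y:y+75,x:x+100]; cv2.imwrite(f"pics/a_{n}.png",cv2.resize(c,None,fx=4,fy=4,interpolation=cv2.INTER_CUBIC))
A=cv2.imread("pics/a_top.png");B=cv2.imread("pics/a_scene.png");cv2.imwrite("pics/a.png",np.hstack([A,B]))
E
```

```text
clock: 4.15
position: [456.8, -159.2, 74.0]
ee_rot: [0.083, 0.997, -0.0, -0.0]
contact_force: [-0.0, 0.4, -0.9]
gripper_width: 17.8
grasp_force: 59.2
t 4.15 pos [ 456.8 -159.2   74. ] cmd [ 457.  -158.9   74.3] f [-0.   0.4 -0.9] w 17.8 g 59.21769976615906 fence d,s -125.3 23.4
```

View pics/a.png

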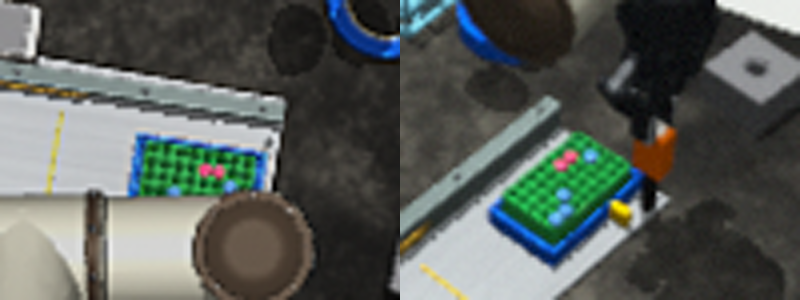

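The top view is hidden by the arm. In the scene view the stick tip at (648,200) stands just behind and outside the lug at (620,212), upright. I'll close in on the corner.

```bash
python3 -m handwheel '[[-0.004,0,0,0,0,0,-1],[-0.008,0.0,0,0,0,0,-1],[-0.011,0.003,0,0,0,0,-1],[-0.013,0.006,0,0,0,0,-1],[-0.015,0.008,0,0,0,0,-1],[-0.017,0.009,0,0,0,0,-1],[-0.019,0.01,0,0,0,0,-1],[-0.021,0.01,0,0,0,0,-1]]'; python3 - <<'E'
from h import *
track([-0.021,0.01,0,0,0,0]); st()
im,d=get_image("scene"); cv2.imwrite("pics/b.png",cv2.resize(im[140:215,225:325],None,fx=5,fy=5,interpolation=cv2.INTER_CUBIC))
E
```

```text
clock: 5.25
position: [478.7, -152.5, 74.0]
ee_rot: [0.083, 0.997, 0.0, -0.001]
contact_force: [-2.0, -0.9, -0.8]
gripper_width: 17.8
grasp_force: 59.1
t 5.25 pos [ 478.7 -152.5   74. ] cmd [ 479.3 -152.5   74.3] f [-2.  -0.9 -0.8] w 17.8 g 59.1498738527298 fence d,s -104.8 33.7
```

View pics/b.png

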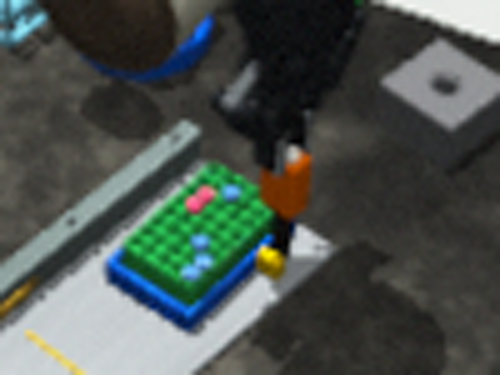

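The tip is in the lug corner region, with a measured 2 N push, and the carrier is moving. I'll continue towards the fence.

```bash
python3 -m handwheel '[[-0.002,0.001,0,0,0,0,-1],[-0.004,0.001,0,0,0,0,-1],[-0.006,0.002,0,0,0,0,-1],[-0.008,0.002,0,0,0,0,-1],[-0.01,0.002,0,0,0,0,-1],[-0.012,0.002,0,0,0,0,-1],[-0.014,0.002,0,0,0,0,-1],[-0.016,0.002,0,0,0,0,-1],[-0.018,0.002,0,0,0,0,-1]]'; python3 - <<'E'
from h import *
track([-0.018,0.002,0,0,0,0]); st()
E
```

```text
clock: 6.42
position: [497.3, -153.5, 74.3]
ee_rot: [0.082, 0.997, -0.0, -0.0]
contact_force: [-2.3, -0.4, -0.6]
gripper_width: 17.7
grasp_force: 59.2
t 6.425 pos [ 497.3 -153.5   74.3] cmd [ 497.4 -153.5   74.3] f [-2.3 -0.4 -0.6] w 17.7 g 59.23446536064148 fence d,s -86.2 35.7
```

Close to the fence. Now creeping in half-millimetre steps, watching the force.

```bash
python3 -m handwheel '[[-0.001,0,0,0,0,0,-1],[-0.002,0,0,0,0,0,-1],[-0.0025,0,0,0,0,0,-1],[-0.003,0,0,0,0,0,-1],[-0.003,0,0,0,0,0,-1]]'; python3 - <<'E'
from h import *
track([-0.003,0,0,0,0,0]); st()
im,d=get_image("scene"); cv2.imwrite("pics/c.png",cv2.resize(im[140:215,225:325],None,fx=5,fy=5,interpolation=cv2.INTER_CUBIC))
E
python3 -m handwheel '[[-0.0005,0,0,0,0,0,-1],[-0.001,0,0,0,0,0,-1],[-0.001,0,0,0,0,0,-1]]'; python3 - <<'E'
from h import *
track([-0.001,0,0,0,0,0]); st()
E
```

```text
clock: 7.05
position: [499.7, -154.0, 74.2]
ee_rot: [0.083, 0.997, -0.0, -0.001]
contact_force: [-4.1, -1.2, 2.0]
gripper_width: 17.9
grasp_force: 59.5
t 7.05 pos [ 499.7 -154.    74.2] cmd [ 500.4 -154.    74.3] f [-4.1 -1.2  2. ] w 17.9 g 59.45074260234833 fence d,s -83.8 35.7
clock: 7.48
position: [500.5, -154.1, 74.2]
ee_rot: [0.083, 0.997, -0.0, -0.001]
contact_force: [-5.6, 0.5, 1.4]
gripper_width: 18.1
grasp_force: 59.5
t 7.475 pos [ 500.5 -154.1   74.2] cmd [ 501.4 -154.2   74.3] f [-5.6  0.5  1.4] w 18.1 g 59.531883001327515 fence d,s -83.0 35.7
```

View pics/c.png

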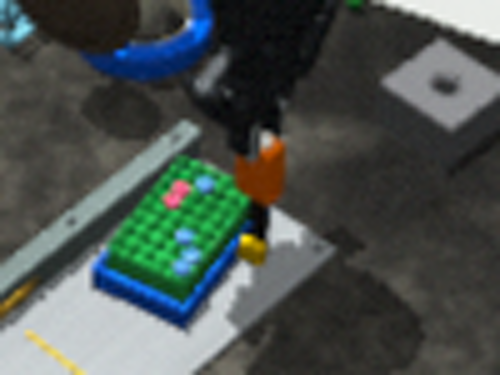

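At the expected stick position (d = -83 mm) the force has risen to 5.6 N, so the carrier is at the fence. I'll start the feed with short checks.

```bash
python3 -m handwheel '[[-0.0005,0.002,0,0,0,0,-1],[-0.0007,0.004,0,0,0,0,-1],[-0.001,0.006,0,0,0,0,-1],[-0.001,0.008,0,0,0,0,-1],[-0.001,0.01,0,0,0,0,-1]]'; python3 - <<'E'
from h import *
track([-0.001,0.01,0,0,0,0]); st()
E
python3 -m handwheel '[[0,0.003,0,0,0,0,-1],[0,0.006,0,0,0,0,-1],[0,0.009,0,0,0,0,-1],[0,0.01,0,0,0,0,-1]]'; python3 - <<'E'
from h import *
track([0,0.01,0,0,0,0]); st()
E
```

```text
clock: 8.1
position: [503.5, -144.7, 74.2]
ee_rot: [0.083, 0.997, -0.0, -0.0]
contact_force: [-4.2, -1.5, 0.2]
gripper_width: 18.0
grasp_force: 59.4
t 8.1 pos [ 503.5 -144.7   74.2] cmd [ 504.  -144.5   74.3] f [-4.2 -1.5  0.2] w 18.0 g 59.35051075724914 fence d,s -81.6 45.4
clock: 8.6
position: [505.8, -134.6, 74.3]
ee_rot: [0.082, 0.997, -0.0, 0.0]
contact_force: [-2.6, -2.3, -2.2]
gripper_width: 18.0
grasp_force: 59.1
t 8.6 pos [ 505.8 -134.6   74.3] cmd [ 505.6 -134.6   74.3] f [-2.6 -2.3 -2.2] w 18.0 g 59.145145390648395 fence d,s -81.0 55.8
```

```bash
python3 -m handwheel '[[-0.001,0,0,0,0,0,-1],[-0.0015,0,0,0,0,0,-1],[-0.002,0,0,0,0,0,-1],[-0.002,0,0,0,0,0,-1]]'; python3 - <<'E'
from h import *
track([-0.002,0,0,0,0,0]); st()
E
python3 -m handwheel '[[-0.001,0,0,0,0,0,-1],[-0.001,0,0,0,0,0,-1],[-0.001,0,0,0,0,0,-1]]'; python3 - <<'E'
from h import *
track([-0.001,0,0,0,0,0]); st()
im,d=get_image("scene")
# carrier top-of-rack green points -> long edge direction on plane z=50
m=cv2.inRange(cv2.cvtColor(im,cv2.COLOR_BGR2HSV),(45,120,60),(80,255,255)); m[:150]=0;m[230:]=0;m[:,:215]=0;m[:,300:]=0
v,u=np.nonzero(m); W=np.array([ray("scene",a_,b_,50)[:2] for a_,b_ in zip(u,v)]).astype(np.float32)
r=cv2.minAreaRect(W); print(r, "fence yaw deg",np.degrees(a)); c=np.array(r[0]); print("rack d,s",(c-F0)@N,(c-F0)@F)
E
```

```text
clock: 9.1
position: [507.1, -134.9, 74.2]
ee_rot: [0.083, 0.997, 0.0, -0.0]
contact_force: [-5.1, -1.8, -0.6]
gripper_width: 17.4
grasp_force: 59.3
t 9.1 pos [ 507.1 -134.9   74.2] cmd [ 507.6 -134.9   74.3] f [-5.1 -1.8 -0.6] w 17.4 g 59.27503275044728 fence d,s -79.7 55.7
clock: 9.48
position: [507.7, -135.0, 74.2]
ee_rot: [0.083, 0.997, -0.0, -0.001]
contact_force: [-5.1, -1.7, 1.1]
gripper_width: 18.1
grasp_force: 59.4
t 9.475 pos [ 507.7 -135.    74.2] cmd [ 508.6 -135.1   74.3] f [-5.1 -1.7  1.1] w 18.1 g 59.361489595030434 fence d,s -79.1 55.6
((546.6695556640625, -102.41690063476562), (112.96614837646484, 72.1705551147461), 79.9510726928711) fence yaw deg -9.511099399171666
rack d,s -46.040600676657164 94.27130197747707
```

```bash
cat >> h.py <<'E'
def rack(im):
    m=cv2.inRange(cv2.cvtColor(im,cv2.COLOR_BGR2HSV),(45,120,60),(80,255,255)); m[:150]=0;m[265:]=0;m[:,:180]=0;m[:,300:]=0
    m=cv2.morphologyEx(m,cv2.MORPH_OPEN,np.ones((3,3)))
    n,l,sta,_=cv2.connectedComponentsWithStats(m); k=1+sta[1:,4].argmax()
    v,u=np.nonzero(l==k); P=cloud_last[v,u]; g=abs(P[:,2]-50)<5
    W=P[g,:2].astype(np.float32); r=cv2.minAreaRect(W); c=np.array(r[0]); return r[2],np.round(r[1],1),((c-F0)@N).round(1),((c-F0)@F).round(1),g.sum()
E
python3 - <<'E'
import h; from h import *
h.cloud_last=cloud("scene",np.load("pics/scene0.npy")); print(h.rack(cv2.imread("pics/scene0.png")))
im,d=get_image("scene"); h.cloud_last=cloud("scene",d); print(h.rack(im))
E
```

```text
(81.8312759399414, array([103. ,  61.9]), np.float64(-68.8), np.float64(68.0), np.int64(207))
(78.6902084350586, array([91. , 62.3]), np.float64(-39.7), np.float64(93.2), np.int64(197))
```

```bash
cat >> h.py <<'E'
def tilt():
    "orange handle surface: plane fits -> lean of the faces"
    im,d=get_image("scene"); P=cloud("scene",d); m=cv2.inRange(cv2.cvtColor(im,cv2.COLOR_BGR2HSV),(3,150,60),(18,255,255))
    p=read_state()["position"]; g=(m>0)&(np.hypot(P[...,0]-p[0],P[...,1]-p[1])<30)&(P[...,2]>40)
    Q=P[g]; dd=(Q[:,:2]-F0)@N; ss=(Q[:,:2]-F0)@F
    v,u=np.nonzero(g); a0=np.array([(r,u[v==r].mean()) for r in np.unique(v) if (v==r).sum()>3]); k=np.polyfit(a0[:,0],a0[:,1],1)[0]
    q0=proj("scene",[p[0],p[1],p[2]-7]);q1=proj("scene",[p[0],p[1],p[2]+30]); 
    print("orange n",len(Q),"slope du/dv",k.round(3),"upright",((q1-q0)[0]/(q1-q0)[1]).round(3),"rows",v.min(),v.max())
E
python3 - <<'E'
import h; from h import *
tilt()
im,d=get_image("scene"); P=cloud("scene",d); hsv=cv2.cvtColor(im,cv2.COLOR_BGR2HSV)
# carrier: blue nose wall / top pixels; outer lower region
m=(cv2.inRange(hsv,(100,120,40),(130,255,255))>0)&(abs(P[...,2]-28)<4)
D=(P[...,:2]-F0)@N;S=(P[...,:2]-F0)@F
m&=(D>-90)&(D<5)&(S>60)&(S<170); print("blue top", m.sum(), "nose-most by d:")
for lo in range(-80,0,16):
    k=m&(D>=lo)&(D<lo+16)
    if k.sum(): print(lo,k.sum(),S[k].max().round(1))
f=(P[...,2]>32)&(P[...,2]<44)&(D>-15)&(D<60)
for lo in range(150,340,38):
    k=f&(S>=lo)&(S<lo+38)&(hsv[...,1]<90); print("fence s",lo,k.sum(),np.percentile(D[k],[2,10,50]).round(1))
E
```

```text
orange n 83 slope du/dv -0.129 upright -0.06 rows 170 183
blue top 75 nose-most by d:
-80 37 148.6
-64 7 147.9
-48 6 147.9
-32 13 148.7
-16 11 148.9
fence s 150 52 [-0.7  0.3  5.8]
fence s 188 53 [-1.6  0.4  6.4]
fence s 226 76 [-0.9 -0.3  8. ]
fence s 264 82 [-1.1 -0.4  9.3]
fence s 302 85 [-0.5  0.6  9.6]
```

```bash
cat >> h.py <<'E'
def carr():
    st(); im,d=get_image("scene"); P=cloud("scene",d); hsv=cv2.cvtColor(im,cv2.COLOR_BGR2HSV)
    m=(cv2.inRange(hsv,(100,120,40),(130,255,255))>0)&(abs(P[...,2]-28)<4); D=(P[...,:2]-F0)@N;S=(P[...,:2]-F0)@F
    m&=(D>-100)&(D<5)&(S>60)&(S<390); s0=np.percentile(S[m],98)
    q=lambda lo,hi:np.percentile(S[m&(D>=lo)&(D<hi)],96).round(1) if (m&(D>=lo)&(D<hi)).sum() else None
    e=lambda lo,hi:np.percentile(D[m&(S>s0-hi)&(S<s0-lo)],4).round(1) if (m&(S>s0-hi)&(S<s0-lo)).sum() else None
    print("nose s outer/inner",q(-80,-55),q(-25,0),"outer wall d front/mid",e(0,30),e(30,70))
E
python3 -c "
from h import *; carr()"
python3 -m handwheel '[[0,0.003,0,0,0,0,-1],[0,0.006,0,0,0,0,-1],[0,0.009,0,0,0,0,-1],[0,0.012,0,0,0,0,-1],[0,0.015,0,0,0,0,-1],[0,0.015,0,0,0,0,-1]]'; python3 - <<'E'
from h import *
track([0,0.015,0,0,0,0]); carr()
E
```

```text
t 9.675 pos [ 507.7 -135.    74.2] cmd [ 508.6 -135.1   74.3] f [-5.  -1.5  1. ] w 17.9 g 59.36158888041973 fence d,s -79.1 55.7
nose s outer/inner 147.4 147.6 outer wall d front/mid -77.2 -76.8
clock: 10.48
position: [510.0, -120.6, 74.2]
ee_rot: [0.082, 0.997, -0.0, -0.001]
contact_force: [-5.0, -3.0, -0.9]
gripper_width: 17.4
grasp_force: 59.4
t 10.475 pos [ 510.  -120.6   74.2] cmd [ 511.1 -120.3   74.3] f [-5.  -3.  -0.9] w 17.4 g 59.39240198582411 fence d,s -79.2 70.3
nose s outer/inner 161.6 161.8 outer wall d front/mid -76.0 -77.5
```

The carrier is aligned with the fence and follows the feed. On to the ramp and the yellow line, still about 4.5 N on the fence.

```bash
python3 -m handwheel '[[-0.0003,0.003,0,0,0,0,-1],[-0.0005,0.006,0,0,0,0,-1],[-0.0005,0.009,0,0,0,0,-1],[-0.0005,0.012,0,0,0,0,-1],[-0.0005,0.015,0,0,0,0,-1],[-0.0005,0.018,0,0,0,0,-1],[-0.0005,0.02,0,0,0,0,-1]]'; python3 - <<'E'
from h import *
track([-0.0005,0.02,0,0,0,0]); carr()
E
```

```text
clock: 11.4
position: [513.4, -101.3, 74.2]
ee_rot: [0.082, 0.997, -0.001, -0.002]
contact_force: [-5.2, -5.4, 0.1]
gripper_width: 17.8
grasp_force: 59.5
t 11.4 pos [ 513.4 -101.3   74.2] cmd [ 514.9 -100.7   74.3] f [-5.2 -5.4  0.1] w 17.8 g 59.472039649263024 fence d,s -79.0 89.8
nose s outer/inner 180.5 180.9 outer wall d front/mid -76.5 -77.4
```

```bash
python3 -m handwheel '[[-0.001,0,0,0,0,0,-1],[-0.0015,0,0,0,0,0,-1],[-0.0018,0.003,0,0,0,0,-1],[-0.002,0.006,0,0,0,0,-1],[-0.002,0.009,0,0,0,0,-1],[-0.002,0.011,0,0,0,0,-1]]'; python3 - <<'E'
from h import *
track([-0.002,0.011,0,0,0,0]); carr(); tilt()
E
```

```text
clock: 12.2
position: [517.2, -90.8, 74.0]
ee_rot: [0.082, 0.997, -0.001, -0.002]
contact_force: [-5.2, -4.9, -0.1]
gripper_width: 17.8
grasp_force: 59.6
t 12.2 pos [517.2 -90.8  74. ] cmd [518.6 -90.1  74.3] f [-5.2 -4.9 -0.1] w 17.8 g 59.613320636563 fence d,s -77.1 100.9
nose s outer/inner 188.9 189.4 outer wall d front/mid -75.7 -77.1
orange n 81 slope du/dv -0.17 upright -0.033 rows 177 190
```

The force stays at 5 N while the TCP moves in, so the stick is slowly tilting about the grip axis. Before the yellow line I'll back off, check the tilt and turn the grip so that the push acts along the closing direction.

```bash
python3 -m handwheel '[[0.003,-0.004,0,0,0,0,-1],[0.01,-0.01,0,0,0,0,-1],[0.02,-0.016,0,0,0,0,-1],[0.025,-0.02,0,0,0,0,-1],[0.025,-0.02,0,0,0,0,-1]]'; python3 - <<'E'
from h import *
track([0.025,-0.02,0,0,0,0]); carr(); tilt()
im,d=get_image("scene"); p=read_state()["position"]; q=proj("scene",[p[0],p[1],p[2]-62]); g=proj("scene",[p[0],p[1],p[2]+19]); print("expected tip px",q,"grip px",g)
x,y=int(q[0])-25,int(q[1])-45; print("crop",x,y); c=cv2.resize(im[y:y+60,x:x+60],None,fx=10,fy=10,interpolation=cv2.INTER_CUBIC)
cv2.line(c,*[tuple(int(10*(t-o)+5) for t,o in zip(w,(x,y))) for w in(q,g)],(255,0,255),1); cv2.imwrite("pics/t.png",c)
E
```

```text
clock: 12.92
position: [490.8, -105.9, 74.7]
ee_rot: [0.083, 0.997, 0.0, 0.001]
contact_force: [-0.1, -0.2, -0.6]
gripper_width: 18.2
grasp_force: 59.4
t 12.925 pos [ 490.8 -105.9   74.7] cmd [ 490.7 -105.8   74.3] f [-0.1 -0.2 -0.6] w 18.2 g 59.35860949102789 fence d,s -100.5 81.6
nose s outer/inner 189.7 189.8 outer wall d front/mid -76.2 -77.3
orange n 81 slope du/dv -0.13 upright -0.06 rows 177 190
expected tip px [270.15513406 197.68709854] grip px [271.09622064 182.10278577]
crop 245 152
```

View pics/t.png

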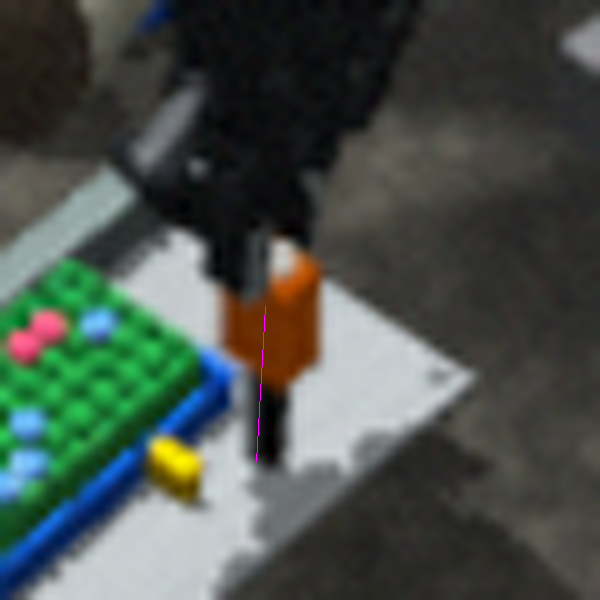

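The stick is nearly upright, with its shaft running from (268,390) to (266,465). It sits about 3 mm outward of the drawn TCP axis, so most of the change was elastic with only a little slip. I'll turn the grip 45° so the combined push acts along the closing axis, then re-approach.

```bash
python3 - <<'E'
from h import *
for d,s in((-96,86),(-82,94)): print(row([*(F0+d*N+s*F),74.3],0.62))
E
```

```text
[-0.0047, 0.0043, 0.0, 0.0, 0.0, 0.7854]
[-0.0187, 0.0123, 0.0, 0.0, 0.0, 0.7854]
```

```bash
python3 -m handwheel '[[-0.0047,0.0043,0,0,0,0.16,-1],[-0.0047,0.0043,0,0,0,0.32,-1],[-0.0047,0.0043,0,0,0,0.48,-1],[-0.0047,0.0043,0,0,0,0.64,-1],[-0.0047,0.0043,0,0,0,0.785,-1],[-0.0047,0.0043,0,0,0,0.785,-1],[-0.009,0.0065,0,0,0,0.785,-1],[-0.013,0.0085,0,0,0,0.785,-1],[-0.0165,0.0105,0,0,0,0.785,-1],[-0.0165,0.0105,0,0,0,0.785,-1]]'; python3 - <<'E'
from h import *
track([-0.0165,0.0105,0,0,0,0.785]); carr()
# tool steps for 1 mm along n and f, mm
q=load()[1]; print("n",q.inv().apply([*N,0]).round(3),"f",q.inv().apply([*F,0]).round(3))
E
```

```text
clock: 14.32
position: [509.0, -97.9, 74.2]
ee_rot: [0.457, 0.889, 0.0, 0.0]
contact_force: [-0.6, -1.0, -0.5]
gripper_width: 17.9
grasp_force: 59.4
t 14.325 pos [509.  -97.9  74.2] cmd [508.7 -98.1  74.3] f [-0.6 -1.  -0.5] w 17.9 g 59.360306924209 fence d,s -83.9 92.5
nose s outer/inner 190.3 190.2 outer wall d front/mid -75.9 -76.7
n [-0.708  0.706  0.   ] f [0.706 0.708 0.   ]
```

```bash
python3 -m handwheel '[[-0.0007,0.0007,0,0,0,0,-1],[-0.0014,0.0014,0,0,0,0,-1],[-0.0021,0.0021,0,0,0,0,-1],[-0.0028,0.0028,0,0,0,0,-1],[-0.0028,0.0035,0,0,0,0,-1],[-0.0028,0.0035,0,0,0,0,-1]]'; python3 - <<'E'
from h import *
track([-0.0028,0.0035,0,0,0,0]); st()
E
python3 -m handwheel '[[-0.0005,0.0012,0,0,0,0,-1],[-0.0008,0.002,0,0,0,0,-1],[-0.0008,0.002,0,0,0,0,-1]]'; python3 - <<'E'
from h import *
track([-0.0008,0.002,0,0,0,0]); carr(); f=read_state()["contact_force"][:2]; print("Fn,Ff",f@N,f@F)
E
```

```text
clock: 15.12
position: [512.9, -98.3, 74.2]
ee_rot: [0.457, 0.889, -0.0, -0.0]
contact_force: [-0.4, -0.2, 0.5]
gripper_width: 17.9
grasp_force: 59.4
t 15.125 pos [512.9 -98.3  74.2] cmd [513.2 -98.4  74.3] f [-0.4 -0.2  0.5] w 17.9 g 59.36720172408968 fence d,s -80.0 92.7
clock: 15.5
position: [514.2, -97.9, 74.0]
ee_rot: [0.457, 0.889, -0.001, -0.001]
contact_force: [-2.6, 0.4, 0.1]
gripper_width: 17.9
grasp_force: 59.5
t 15.5 pos [514.2 -97.9  74. ] cmd [515.3 -97.8  74.3] f [-2.6  0.4  0.1] w 17.9 g 59.481741255149245 fence d,s -78.8 93.3
nose s outer/inner 190.4 190.9 outer wall d front/mid -76.0 -76.5
Fn,Ff -2.039423122829921 -0.4494621795650556
```

```bash
python3 -m handwheel '[[-0.0007,0.0007,0,0,0,0,-1],[-0.0014,0.0014,0,0,0,0,-1],[-0.0014,0.0014,0,0,0,0,-1],[-0.0007,0.002,0,0,0,0,-1],[0.0,0.0028,0,0,0,0,-1],[0.0007,0.0035,0,0,0,0,-1],[0.0014,0.0042,0,0,0,0,-1],[0.0014,0.0042,0,0,0,0,-1]]'; python3 - <<'E'
from h import *
track([0.0014,0.0042,0,0,0,0]); carr(); f=read_state()["contact_force"][:2]; print("Fn,Ff",f@N,f@F)
E
```

```text
clock: 16.55
position: [515.7, -95.2, 73.8]
ee_rot: [0.457, 0.889, -0.002, -0.002]
contact_force: [-5.6, -4.0, 0.7]
gripper_width: 17.8
grasp_force: 59.9
t 16.55 pos [515.7 -95.2  73.8] cmd [517.9 -94.3  74.3] f [-5.6 -4.   0.7] w 17.8 g 59.880880729760975 fence d,s -77.8 96.2
nose s outer/inner 189.8 190.6 outer wall d front/mid -76.5 -77.3
Fn,Ff -4.894462062710614 -5.091395462307263
```

Firm two-way push of about 5 N each. I'll add a little press and feed on.

```bash
python3 -m handwheel '[[-0.0007,0.0007,0,0,0,0,-1],[0.0007,0.0021,0,0,0,0,-1],[0.0021,0.0035,0,0,0,0,-1],[0.0035,0.005,0,0,0,0,-1],[0.005,0.0065,0,0,0,0,-1],[0.0065,0.008,0,0,0,0,-1]]'; python3 - <<'E'
from h import *
track([0.0065,0.008,0,0,0,0]); carr(); f=read_state()["contact_force"][:2]; print("Fn,Ff",f@N,f@F)
E
```

```text
clock: 17.35
position: [517.4, -86.0, 73.8]
ee_rot: [0.457, 0.889, -0.003, -0.003]
contact_force: [-7.4, -5.6, 2.7]
gripper_width: 17.7
grasp_force: 60.2
t 17.35 pos [517.4 -86.   73.8] cmd [520.6 -84.3  74.3] f [-7.4 -5.6  2.7] w 17.7 g 60.210946812294424 fence d,s -77.6 105.7
nose s outer/inner 198.6 198.9 outer wall d front/mid -75.4 -77.2
Fn,Ff -6.214302095100421 -5.75989734483372
```

Fn is 6.2 N and Ff 5.8 N, and the carrier is flat on the fence with the nose at the line. Feeding on.

```bash
python3 -m handwheel '[[0.0021,0.0021,0,0,0,0,-1],[0.0042,0.0042,0,0,0,0,-1],[0.0063,0.0063,0,0,0,0,-1],[0.0084,0.0084,0,0,0,0,-1],[0.0105,0.0105,0,0,0,0,-1],[0.0126,0.0126,0,0,0,0,-1],[0.0147,0.0147,0,0,0,0,-1],[0.0168,0.0168,0,0,0,0,-1],[0.0189,0.0189,0,0,0,0,-1],[0.021,0.021,0,0,0,0,-1]]'; python3 - <<'E'
from h import *
track([0.021,0.021,0,0,0,0]); carr(); f=read_state()["contact_force"][:2]; print("Fn,Ff",f@N,f@F)
E
```

```text
clock: 18.65
position: [522.3, -56.7, 73.7]
ee_rot: [0.457, 0.889, -0.003, -0.003]
contact_force: [-6.6, -5.1, 2.7]
gripper_width: 17.8
grasp_force: 60.2
t 18.65 pos [522.3 -56.7  73.7] cmd [525.5 -55.   74.3] f [-6.6 -5.1  2.7] w 17.8 g 60.24500284809619 fence d,s -77.7 135.3
nose s outer/inner 227.5 228.0 outer wall d front/mid -75.7 -76.5
Fn,Ff -6.0088862020228015 -5.238999428549631
```

```bash
for i in 1 2; do python3 -m handwheel '[[0.003,0.003,0,0,0,0,-1],[0.006,0.006,0,0,0,0,-1],[0.009,0.009,0,0,0,0,-1],[0.012,0.012,0,0,0,0,-1],[0.015,0.015,0,0,0,0,-1],[0.018,0.018,0,0,0,0,-1],[0.021,0.021,0,0,0,0,-1],[0.024,0.024,0,0,0,0,-1],[0.027,0.027,0,0,0,0,-1],[0.03,0.03,0,0,0,0,-1]]' >/dev/null; python3 - <<'E'
from h import *
track([0.03,0.03,0,0,0,0]); carr(); f=read_state()["contact_force"][:2]; print("Fn,Ff",f@N,f@F)
E
done
```

```text
t 19.95 pos [529.2 -15.   73.8] cmd [532.4 -13.2  74.3] f [-7.1 -6.   2.8] w 18.2 g 60.27609709650278 fence d,s -77.7 177.6
nose s outer/inner 268.9 270.3 outer wall d front/mid -76.4 -76.5
Fn,Ff -5.634123597079844 -5.633436330226094
t 21.25 pos [536.2  26.6  73.7] cmd [539.4  28.7  74.3] f [-6.  -5.1  2.2] w 17.7 g 60.31852145679295 fence d,s -77.7 219.8
nose s outer/inner 311.3 312.4 outer wall d front/mid -76.7 -78.0
Fn,Ff -4.137876921965407 -6.0636301799921855
```

```bash
python3 -m handwheel '[[-0.0007,0.0007,0,0,0,0,-1],[0.002,0.0034,0,0,0,0,-1],[0.005,0.0064,0,0,0,0,-1],[0.008,0.0094,0,0,0,0,-1],[0.011,0.0124,0,0,0,0,-1],[0.014,0.0154,0,0,0,0,-1],[0.017,0.0184,0,0,0,0,-1],[0.02,0.0214,0,0,0,0,-1],[0.023,0.0244,0,0,0,0,-1]]' >/dev/null; python3 - <<'E'
from h import *
track([0.023,0.0244,0,0,0,0]); carr(); f=read_state()["contact_force"][:2]; print("Fn,Ff",f@N,f@F)
E
```

```text
t 22.425 pos [542.   59.   73.7] cmd [545.9  61.6  74.3] f [-7.6 -6.4  4.3] w 17.8 g 60.622901375476204 fence d,s -77.3 252.7
nose s outer/inner 343.4 344.6 outer wall d front/mid -76.3 -77.9
Fn,Ff -6.180473892807582 -6.095343058107076
```

```bash
python3 -m handwheel '[[0.0014,0.0014,0,0,0,0,-1],[0.0028,0.0028,0,0,0,0,-1],[0.0042,0.0042,0,0,0,0,-1],[0.0056,0.0056,0,0,0,0,-1],[0.007,0.007,0,0,0,0,-1],[0.0084,0.0084,0,0,0,0,-1],[0.0098,0.0098,0,0,0,0,-1]]' >/dev/null; python3 - <<'E'
from h import *
track([0.0098,0.0098,0,0,0,0]); carr(); f=read_state()["contact_force"][:2]; print("Fn,Ff",f@N,f@F)
E
for i in 1 2; do python3 -m handwheel '[[0.0007,0.0007,0,0,0,0,-1],[0.0014,0.0014,0,0,0,0,-1],[0.0021,0.0021,0,0,0,0,-1]]' >/dev/null; python3 - <<'E'
from h import *
track([0.0021,0.0021,0,0,0,0]); st(); f=read_state()["contact_force"][:2]; print("Fn,Ff",f@N,f@F)
E
done
```

```text
t 23.35 pos [544.3  72.5  73.7] cmd [548.2  75.2  74.3] f [-6.9 -6.8  3.8] w 17.8 g 60.65607182830718 fence d,s -77.3 266.4
nose s outer/inner 357.7 358.2 outer wall d front/mid -76.1 -77.2
Fn,Ff -5.964419097994866 -7.083634438528474
t 23.775 pos [544.7  75.3  73.7] cmd [548.7  78.2  74.3] f [-7.8 -6.5  4.2] w 17.8 g 60.64447928413756 fence d,s -77.3 269.3
Fn,Ff -6.642909872457299 -7.688611805555009
t 24.15 pos [545.2  78.3  73.7] cmd [549.1  81.1  74.3] f [-6.6 -6.4  4.6] w 18.0 g 60.65592908373901 fence d,s -77.3 272.3
Fn,Ff -5.44063820267017 -7.405104725982847
```

```bash
for i in 1 2; do python3 -m handwheel '[[0.0005,0.0005,0,0,0,0,-1],[0.001,0.001,0,0,0,0,-1],[0.0014,0.0014,0,0,0,0,-1]]' >/dev/null; python3 - <<'E'
from h import *
track([0.0014,0.0014,0,0,0,0]); carr(); f=read_state()["contact_force"][:2]; print("Fn,Ff",f@N,f@F)
E
done
```

```text
t 24.525 pos [545.5  80.1  73.7] cmd [549.5  83.1  74.3] f [-8.2 -7.7  5.3] w 18.0 g 60.728633657818136 fence d,s -77.3 274.1
nose s outer/inner 365.2 365.6 outer wall d front/mid -76.3 -76.7
Fn,Ff -6.399725951366672 -7.958156222767885
t 24.95 pos [545.7  81.9  73.7] cmd [549.8  85.   74.3] f [-7.4 -7.3  4.5] w 17.6 g 60.80969158356311 fence d,s -77.5 275.8
nose s outer/inner 366.3 367.5 outer wall d front/mid -75.7 -77.5
Fn,Ff -6.423067789146383 -10.146239372439839
```

```bash
for i in 1 2; do python3 -m handwheel '[[0.0004,0.0004,0,0,0,0,-1],[0.0007,0.0007,0,0,0,0,-1],[0.0007,0.0007,0,0,0,0,-1]]' >/dev/null; python3 - <<'E'
from h import *
track([0.0007,0.0007,0,0,0,0]); carr(); f=read_state()["contact_force"][:2]; print("Fn,Ff",f@N,f@F)
E
done
```

```text
t 25.375 pos [545.9  82.9  73.7] cmd [550.   86.   74.3] f [-7.1 -7.4  4.6] w 17.6 g 60.73589208561316 fence d,s -77.4 276.9
nose s outer/inner 367.8 367.9 outer wall d front/mid -76.4 -77.3
Fn,Ff -5.8622108343803045 -9.137129091774415
t 25.8 pos [546.   83.8  73.7] cmd [550.1  87.   74.3] f [-6.8 -7.3  4.8] w 17.5 g 60.75763816101244 fence d,s -77.4 277.8
nose s outer/inner 368.9 368.5 outer wall d front/mid -76.1 -77.3
Fn,Ff -6.442062970636708 -8.184209497162925
```

```bash
for i in 1 2; do python3 -m handwheel '[[0.0005,0.0005,0,0,0,0,-1],[0.001,0.001,0,0,0,0,-1],[0.0014,0.0014,0,0,0,0,-1],[0.0014,0.0014,0,0,0,0,-1]]' >/dev/null; python3 - <<'E'
from h import *
track([0.0014,0.0014,0,0,0,0]); carr(); f=read_state()["contact_force"][:2]; print("Fn,Ff",f@N,f@F)
E
done
```

```text
t 26.35 pos [546.8  85.9  73.3] cmd [550.4  88.9  74.3] f [-5.6 -7.3  1.7] w 17.7 g 60.20120378845604 fence d,s -77.0 280.0
nose s outer/inner 368.7 369.1 outer wall d front/mid -76.7 -77.2
Fn,Ff -4.225386125557499 -8.168433141653828
t 26.9 pos [547.7  88.   73.1] cmd [550.8  90.9  74.3] f [-4.7 -7.2 -0.4] w 18.0 g 60.19932219525799 fence d,s -76.5 282.3
nose s outer/inner 368.9 369.3 outer wall d front/mid -77.0 -77.4
Fn,Ff -3.4916880074781247 -7.451779171436371
```

The nose has stood still at s ≈ 369 mm while the TCP went on, so it is against something rigid. I'll check the plunger and the gap to the stop from pixel values.

```bash
python3 - <<'E'
from h import *
def ana(im,d,tag):
    P=cloud("scene",d); D=(P[...,:2]-F0)@N;S=(P[...,:2]-F0)@F; Z=P[...,2]; hsv=cv2.cvtColor(im,cv2.COLOR_BGR2HSV)
    reg=(S>350)&(S<400)&(D>-90)&(D<-25); red=reg&((hsv[...,0]<6)|(hsv[...,0]>172))&(hsv[...,1]>120)&(hsv[...,2]>60)
    blk=reg&(hsv[...,2]<60)&(Z>18)&(Z<32)
    print(tag,"red",red.sum(),S[red].round(0)[:8],"black",blk.sum(),np.percentile(S[blk],[2,10,50,98]).round(1) if blk.any() else"",np.percentile(D[blk],[2,98]).round(0) if blk.any() else "", "white/grey between" )
ana(cv2.imread("pics/scene0.png"),np.load("pics/scene0.npy"),"start")
im,d=get_image("scene"); ana(im,d,"now")
# profile of colours along feed through the stop centre, z=26 plane
for D0 in(-62,-50):
    out=[]
    for s in range(356,384,2):
        u,v=proj("scene",[*(F0+D0*N+s*F),27]); b=cv2.getRectSubPix(im,(1,1),(float(u),float(v)))[0,0]; out.append((s,*map(int,b)))
    print(D0,out)
st(); tilt()
E
```

```text
start red 3 [371. 367. 372.] black 37 [371.5 373.7 381.7 385.6] [-76. -46.] white/grey between
now red 0 [] black 44 [357.7 371.5 379.2 386.2] [-76. -45.] white/grey between
-62 [(356, 30, 68, 15), (358, 37, 67, 15), (360, 77, 71, 15), (362, 150, 87, 16), (364, 208, 107, 23), (366, 228, 116, 30), (368, 164, 83, 28), (370, 88, 53, 33), (372, 63, 57, 52), (374, 83, 81, 77), (376, 104, 102, 99), (378, 112, 111, 108), (380, 100, 99, 96), (382, 73, 72, 69)]
-50 [(356, 29, 71, 17), (358, 37, 66, 15), (360, 69, 65, 16), (362, 143, 83, 23), (364, 204, 105, 27), (366, 208, 101, 27), (368, 161, 74, 23), (370, 95, 50, 26), (372, 49, 42, 36), (374, 51, 51, 49), (376, 46, 47, 47), (378, 46, 46, 46), (380, 43, 44, 42), (382, 31, 33, 30)]
t 27.0 pos [547.6  88.   73.1] cmd [550.8  90.9  74.3] f [-4.3 -7.1 -0.1] w 17.2 g 60.20117317792028 fence d,s -76.6 282.2
orange n 80 slope du/dv 0.227 upright 0.096 rows 207 223
```

The red tip is no longer visible, and the blue nose edge (369) meets the black stop (371) with no bed between them. Feed has stalled although the press has fallen, so the carrier looks home. I'll ease both forces off together, slowly.

```bash
python3 -m handwheel '[[-0.0003,-0.001,0,0,0,0,-1],[-0.0006,-0.002,0,0,0,0,-1],[-0.0009,-0.003,0,0,0,0,-1],[-0.0012,-0.004,0,0,0,0,-1],[-0.0015,-0.005,0,0,0,0,-1],[-0.0015,-0.005,0,0,0,0,-1]]' >/dev/null; python3 - <<'E'
from h import *
track([-0.0015,-0.005,0,0,0,0]); carr(); f=read_state()["contact_force"][:2]; print("Fn,Ff",f@N,f@F)
E
```

```text
t 27.8 pos [546.8  86.1  73.8] cmd [547.6  86.7  74.3] f [-3.1 -4.8 -3.4] w 17.9 g 59.26374249625951 fence d,s -77.0 280.2
nose s outer/inner 369.0 369.5 outer wall d front/mid -76.6 -77.6
Fn,Ff -1.879607439855346 -4.7495228275761665
```

```bash
python3 -m handwheel '[[-0.0004,-0.0007,0,0,0,0,-1],[-0.0008,-0.0014,0,0,0,0,-1],[-0.0012,-0.002,0,0,0,0,-1],[-0.0014,-0.0025,0,0,0,0,-1],[-0.0014,-0.0025,0,0,0,0,-1]]' >/dev/null; python3 - <<'E'
from h import *
track([-0.0014,-0.0025,0,0,0,0]); carr(); f=read_state()["contact_force"][:2]; print("Fn,Ff",f@N,f@F)
E
python3 -m handwheel '[[-0.0004,-0.0007,0,0,0,0,-1],[-0.0006,-0.0014,0,0,0,0,-1],[-0.0006,-0.002,0,0,0,0,-1],[-0.0006,-0.0025,0,0,0,0,-1],[-0.0006,-0.0025,0,0,0,0,-1]]' >/dev/null; python3 - <<'E'
from h import *
track([-0.0006,-0.0025,0,0,0,0]); carr(); f=read_state()["contact_force"][:2]; print("Fn,Ff",f@N,f@F)
E
```

```text
t 28.475 pos [546.8  84.6  74.7] cmd [546.3  84.1  74.3] f [-0.9 -2.7 -2.4] w 17.6 g 59.215166158246575 fence d,s -76.8 278.8
nose s outer/inner 368.6 368.7 outer wall d front/mid -76.4 -77.5
Fn,Ff -1.735629071811761 -1.6619997116634009
t 29.15 pos [545.1  82.6  74.6] cmd [544.7  82.2  74.3] f [-0.6 -0.1 -1.8] w 18.0 g 59.19579582143342 fence d,s -78.1 276.5
nose s outer/inner 368.7 369.2 outer wall d front/mid -76.3 -77.0
Fn,Ff 0.0781025765382393 -0.3065649372424178
```

Contact is released and the carrier hasn't moved. Retreating out and up.

```bash
python3 -m handwheel '[[0.001,-0.004,0,0,0,0,-1],[0.003,-0.012,0,0,0,0,-1],[0.007,-0.028,0,0,0,0,-1],[0.007,-0.028,0,0,0,0,-1],[0.007,-0.028,-0.04,0,0,0,-1],[0.007,-0.028,-0.08,0,0,0,-1],[0.007,-0.028,-0.08,0,0,0,-1]]' >/dev/null; python3 - <<'E'
from h import *
track([0.007,-0.028,-0.08,0,0,0]); carr(); print(read_state()["ee_rot"],load()[1].as_quat().round(4))
print(row([445,-345,154],0.62))
E
```

```text
t 30.075 pos [520.6  72.7 158.1] cmd [517.8  71.6 154.3] f [ 0.  -1.3 -1.7] w 17.7 g 59.243740668171085 fence d,s -100.7 262.6
nose s outer/inner 369.0 369.2 outer wall d front/mid -77.0 -76.8
[0.45742095 0.88924797 0.00161748 0.00122416] [0.4575 0.8892 0.     0.    ]
[-0.2966, -0.3015, 0.0003, 0.0, 0.0, 0.0004]
```

```bash
python3 -m handwheel '[[-0.04,-0.04,0,0,0,0,-1],[-0.08,-0.08,0,0,0,0,-1],[-0.12,-0.12,0,0,0,0,-1],[-0.16,-0.165,0,0,0,0,-1],[-0.2,-0.205,0,0,0,0,-1],[-0.24,-0.245,0,0,0,0,-1],[-0.28,-0.285,0,0,0,0,-1],[-0.2965,-0.3015,0,0,0,0,-1],[-0.2965,-0.3015,0,0,0,0,-1],[-0.2965,-0.3015,0,0,0,0,-1]]' >/dev/null; cat >> h.py <<'E'
def axis():
    "stick axis from depth: shaft (tip..+50) and handle, scene camera"
    im,d=get_image("scene"); P=cloud("scene",d); p=read_state()["position"]; K,R,t=cam("scene"); C=-R.T@t
    k=(np.hypot(P[...,0]-p[0],P[...,1]-p[1])<28)&(P[...,2]>p[2]-70)&(P[...,2]<p[2]-4); Q=P[k]
    z=Q[:,2]-p[2]; print("n",len(Q),"lowest",z.min().round(1))
    for lo in range(-68,-4,8):
        g=(z>=lo)&(z<lo+8)
        if g.sum()>1:
            m=Q[g].mean(0); w=(C-m)[:2]; w/=np.linalg.norm(w); c=m[:2]-w*6; print(lo,g.sum(),"axis rel TCP",(c-p[:2]).round(1))
E
python3 - <<'E'
from h import *
track([-0.2965,-0.3015,0,0,0,0]); st(); axis()
E
```

```text
t 31.375 pos [ 444.4 -344.2  153.2] cmd [ 444.9 -344.9  154.3] f [-0.  -0.  -1.4] w 17.6 g 59.23456711083418 fence d,s -106.9 -161.1
n 38 lowest -56.5
-60 3 axis rel TCP [-8.  -1.3]
-52 7 axis rel TCP [-6.9  0.2]
-44 6 axis rel TCP [-6.3  0.6]
-36 7 axis rel TCP [-5.4  0.7]
-28 8 axis rel TCP [-3.5  0.8]
-20 5 axis rel TCP [-3.5  1.3]
-12 2 axis rel TCP [-2.9  8.1]
```

The depth readings show the stick leaning about 0.1 rad, tip towards -tool y. I'll lean the tool the other way to bring it upright and measure again.

```bash
python3 -m handwheel '[[0,0,0,-0.06,0,0,-1],[0,0,0,-0.11,0,0,-1],[0,0,0,-0.11,0,0,-1],[0,0,0,-0.11,0,0,-1]]' >/dev/null; python3 - <<'E'
from h import *
track([0,0,0,-0.11,0,0]); st(); axis()
E
```

```text
t 31.925 pos [ 445.1 -344.2  154.3] cmd [ 444.9 -344.9  154.3] f [-0.1  0.4  0.3] w 17.8 g 59.22256947378628 fence d,s -106.2 -161.0
n 40 lowest -55.6
-60 5 axis rel TCP [-0.6  3.3]
-52 6 axis rel TCP [0.8 2.6]
-44 9 axis rel TCP [-2.8  3.4]
-36 4 axis rel TCP [-1.7  1.6]
-28 8 axis rel TCP [0.2 2.1]
-20 7 axis rel TCP [-2.8  2.8]
```

```bash
python3 - <<'E'
from h import *
p,q=load()
for z in(115,100,85,75,70): print(z,(q.inv().apply(np.array([446,-346.5,z])-p)/1000).round(4).tolist())
E
```

```text
115 [-0.0019, -0.0043, 0.0391]
100 [-0.0019, -0.006, 0.054]
85 [-0.0019, -0.0076, 0.0689]
75 [-0.0019, -0.0087, 0.0788]
70 [-0.0019, -0.0093, 0.0838]
```

```bash
python3 -m handwheel '[[-0.0019,-0.002,0.02,0,0,0,-1],[-0.0019,-0.0043,0.039,0,0,0,-1],[-0.0019,-0.005,0.045,0,0,0,-1],[-0.0019,-0.006,0.054,0,0,0,-1],[-0.0019,-0.006,0.054,0,0,0,-1]]'; python3 - <<'E'
from h import *
track([-0.0019,-0.006,0.054,0,0,0]); st(); axis()
E
```

```text
clock: 32.6
position: [446.1, -346.4, 99.7]
ee_rot: [0.457, 0.888, 0.049, 0.025]
contact_force: [-0.2, 0.5, -0.0]
gripper_width: 17.9
grasp_force: 59.2
t 32.6 pos [ 446.1 -346.4   99.7] cmd [ 446.  -346.5  100. ] f [-0.2  0.5 -0. ] w 17.9 g 59.205650729709305 fence d,s -104.9 -163.0
n 131 lowest -66.2
-68 3 axis rel TCP [ 7.  -3.3]
-60 95 axis rel TCP [ 0.4 -2.8]
-52 9 axis rel TCP [-0.9 -1.4]
-44 5 axis rel TCP [-2.  1.]
-36 6 axis rel TCP [-1.4  2.7]
-28 7 axis rel TCP [-0.4  3.7]
-20 5 axis rel TCP [-1.8  3. ]
```

The tip is 5 mm into the mouth with no side force. Lowering on.

```bash
python3 -m handwheel '[[0,-0.0005,0.005,0,0,0,-1],[0,-0.0011,0.01,0,0,0,-1],[0,-0.0016,0.015,0,0,0,-1],[0,-0.0016,0.015,0,0,0,-1]]'; python3 - <<'E'
from h import *
track([0,-0.0016,0.015,0,0,0]); st()
E
python3 -m handwheel '[[0,-0.0005,0.005,0,0,0,-1],[0,-0.001,0.009,0,0,0,-1],[0,-0.0014,0.013,0,0,0,-1],[0,-0.0014,0.013,0,0,0,-1]]'; python3 - <<'E'
from h import *
track([0,-0.0014,0.013,0,0,0]); st()
E
```

```text
clock: 33.15
position: [445.9, -346.4, 84.4]
ee_rot: [0.457, 0.888, 0.049, 0.025]
contact_force: [1.2, -0.3, -0.6]
gripper_width: 18.3
grasp_force: 59.2
t 33.15 pos [ 445.9 -346.4   84.4] cmd [ 446.  -346.4   84.9] f [ 1.2 -0.3 -0.6] w 18.3 g 59.183268926572055 fence d,s -105.1 -163.0
clock: 33.65
position: [445.9, -346.4, 71.4]
ee_rot: [0.457, 0.888, 0.049, 0.025]
contact_force: [0.4, -0.5, -0.8]
gripper_width: 17.6
grasp_force: 59.2
t 33.65 pos [ 445.9 -346.4   71.4] cmd [ 446.  -346.4   71.8] f [ 0.4 -0.5 -0.8] w 17.6 g 59.18409242236521 fence d,s -105.1 -163.0
```

```bash
for i in 1 2 3; do python3 -m handwheel '[[0,-0.0001,0.001,0,0,0,-1],[0,-0.0002,0.0015,0,0,0,-1],[0,-0.0002,0.0015,0,0,0,-1]]' >/dev/null; python3 - <<'E'
from h import *
track([0,-0.0002,0.0015,0,0,0]); st()
E
done
```

```text
t 34.025 pos [ 446.  -346.4   70.3] cmd [ 446.  -346.4   70.3] f [ 0.4 -0.2  0.1] w 18.0 g 59.21511232329067 fence d,s -105.0 -163.0
t 34.4 pos [ 445.9 -346.4   68.8] cmd [ 446.  -346.5   68.8] f [-0.4 -0.8 -0.1] w 17.9 g 59.212818037485704 fence d,s -105.1 -163.0
t 34.775 pos [ 446.2 -346.7   67.7] cmd [ 446.  -346.5   67.3] f [-0.2  0.4  2.8] w 17.7 g 59.62346190382959 fence d,s -104.8 -163.2
```

Floor reached (z force 2.8 N). Letting go and backing out along the tool axis.

```bash
python3 -m handwheel '[[0,0,0,0,0,0,-0.3],[0,0,0,0,0,0,0.2],[0,0,0,0,0,0,0.7],[0,0,0,0,0,0,1],[0,0,0,0,0,0,1],[0,0,0,0,0,0,1]]'; python3 -m handwheel '[[0,0,-0.02,0,0,0,1],[0,0,-0.05,0,0,0,1],[0,0,-0.09,0,0,0,1],[0,0,-0.13,0,0,0,1],[0,0,-0.15,0,0,0,1],[0,0,-0.15,0,0,0,1]]'; python3 - <<'E'
from h import *
track([0,0,0,0,0,0]); track([0,0,-.15,0,0,0]); carr()
im,d=get_image("scene"); P=cloud("scene",d); m=(cv2.inRange(cv2.cvtColor(im,cv2.COLOR_BGR2HSV),(3,150,60),(18,255,255))>0)&(np.hypot(P[...,0]-445,P[...,1]+345)<60)
Q=P[m]; print("handle",len(Q),np.median(Q,0).round(1),"z",np.percentile(Q[:,2],[3,97]).round(1))
for lo in range(58,112,12):
    g=(Q[:,2]>=lo)&(Q[:,2]<lo+12)
    if g.any(): print(lo,g.sum(),Q[g,:2].mean(0).round(1))
E
```

```text
clock: 35.52
position: [445.9, -346.4, 67.3]
ee_rot: [0.457, 0.888, 0.049, 0.025]
contact_force: [-0.2, 1.0, 0.3]
gripper_width: 85.7
grasp_force: 0.0
clock: 36.28
position: [433.2, -356.5, 218.2]
ee_rot: [0.457, 0.888, 0.049, 0.027]
contact_force: [-0.8, 0.1, -0.3]
gripper_width: 85.2
grasp_force: 0.0
t 36.275 pos [ 433.2 -356.5  218.2] cmd [ 432.6 -356.1  216.4] f [-0.8  0.1 -0.3] w 85.2 g 0.0 fence d,s -116.0 -175.1
nose s outer/inner 368.9 369.4 outer wall d front/mid -76.8 -77.3
handle 67 [ 439.2 -331.2   88.6] z [ 64.6 111.9]
58 6 [ 435.7 -332.7]
70 16 [ 439.5 -330. ]
82 19 [ 443.4 -333.1]
94 15 [ 439.5 -331.3]
106 10 [ 439.1 -330.2]
```

```bash
python3 - <<'E'
from h import *
now={n:get_image(n)[0] for n in("top","scene")}
for n in("top","scene"):
    a0=cv2.imread(f"pics/{n}0.png")
    for D0 in(-71,-51):
        for tag,im,z in(("start z8",a0,8),("now z28",now[n],28)):
            out=[]
            for s in np.arange(357,384,3):
                u,v=proj(n,[*(F0+D0*N+s*F),z]); b=cv2.getRectSubPix(im,(1,1),(float(u),float(v)))[0,0]; out.append((int(s),int(b[0]),int(b[2])))
            print(n,D0,tag,out)
E
```

```text
top -71 start z8 [(357, 200, 193), (360, 204, 197), (363, 215, 207), (366, 145, 139), (369, 68, 65), (372, 18, 18), (375, 12, 13), (378, 14, 16), (381, 4, 5)]
top -71 now z28 [(357, 130, 35), (360, 94, 17), (363, 181, 39), (366, 145, 31), (369, 64, 20), (372, 2, 14), (375, 9, 14), (378, 2, 3), (381, 68, 66)]
top -51 start z8 [(357, 195, 189), (360, 199, 191), (363, 195, 186), (366, 132, 121), (369, 50, 40), (372, 10, 6), (375, 30, 30), (378, 81, 80), (381, 52, 51)]
top -51 now z28 [(357, 25, 18), (360, 42, 15), (363, 205, 61), (366, 137, 36), (369, 50, 16), (372, 20, 27), (375, 40, 43), (378, 19, 19), (381, 61, 58)]
scene -71 start z8 [(357, 204, 195), (360, 205, 195), (363, 192, 183), (366, 143, 137), (369, 36, 34), (372, 21, 21), (375, 18, 15), (378, 21, 20), (381, 30, 28)]
scene -71 now z28 [(357, 109, 21), (360, 126, 21), (363, 184, 17), (366, 217, 22), (369, 152, 22), (372, 56, 32), (375, 35, 37), (378, 35, 35), (381, 35, 35)]
scene -51 start z8 [(357, 174, 195), (360, 109, 184), (363, 62, 120), (366, 84, 95), (369, 117, 113), (372, 128, 122), (375, 82, 78), (378, 34, 35), (381, 37, 38)]
scene -51 now z28 [(357, 33, 21), (360, 69, 17), (363, 178, 24), (366, 228, 32), (369, 152, 27), (372, 61, 36), (375, 63, 60), (378, 57, 58), (381, 48, 47)]
```

In the top view the nose edge is at s = 367.6 mm and the stop face was at 367.7 mm, so the carrier is home. The stick stands in its stand and the gripper is clear.

```bash
python3 -c "
from bench import *; print(job_done())"
```

```text
the job is handed in; nothing more can be done
None
```

The job is handed in at about 36 s: by the camera measurements the carrier is home at the end stop and flat on the fence, and the stick is upright in its stand with the gripper clear; I could not read the plunger and strip joints directly.

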